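# Set the stop of a cutting jig one notch longer

### The arm

A 6-joint arm with a two-finger parallel gripper is mounted at the origin on the work surface. World frame = base frame: x ahead of the robot, y to its left, z up, the work surface at z = 0. Lengths are in m, angles in rad, forces in N, time in s.
With the tool pointing down it reaches from about 0.275 to 0.725 m from the base axis. Payload 15.9 kg.
Tool frame: the origin (TCP) lies at the very end of the fingers, on their centre line; the grasp point (between the pads) lies 19 mm behind it; x points along the fingers, z is the direction in which the jaws open and shut, and the axes are right-handed (so a half turn about x gives the same grasp; the last joint's range is limited). The gripper opens to 85 mm and grips with 20 to 120 N. Pads are 22 mm wide; open, the fingers measure 114 mm over their backs; the gripper's body (76 mm by 85 mm) begins 54 mm behind the grasp point. The pads swing forward as they close: fully open they stand 13 mm farther back than shut.
Start: joints at [-1.104, 0.213, -0.034, 1.323, 0, 1.571], TCP at [0.225, -0.446, 0.231] pointing down, gripper open.
Joint ranges: [-2.98, 2.98], [-0.74, 1.72], [-1.14, 1.35], [-2.1, 2.04], [-1.57, 1.44], [-3.14, 3.14]. Speed limits (rad/s): [1.89, 1.89, 2.39, 2.57, 3.14, 3.14].

### API

Orientations are given as a unit quaternion [w, x, y, z].
In Python, from station import env gives the robot as it stands. The module is installed in compiled form; this text tells all that it offers.
- The arm moves only by the tool move_arm, never from a script. Its argument "rows" is text: rows parted by semicolons, each of 7 numbers parted by spaces: the shift along the tool's x, y, z in mm, then the turn, a rotation vector about the tool's x, y, z in rad, then the opening, from 0 (shut) to 1 (fully open). A call has 1 to 5 rows; each row is the pose to reach, as a shift and turn from the pose commanded when the call began, along the tool's axes at that moment; what a row does not reach only later rows make up. A row lasts 1/8 s, in which the tool goes at most 62.5 mm and 10.7 degrees, less where a joint would pass 70% of its speed; a pose out of reach is approached as far as the arm can. A call with a gripper value outside its range is refused whole. The fingers move at their own pace and stop on an object; "newtons" is the grip in N (left out, the last holds). Time passes only in rows, so rows that repeat a pose let the fingers close. It gives the time, the measured TCP pose, the force and the opening at its end, in the units of the state.
- env.get_obs(): the state, without advancing time (a new reading comes with each control period).
- env.snapshot(name): name is "side" or "top" or "wrist"; returns a dict with "frame" (384x512x3 uint8, blue, green, red), "fov_y" (degrees; the focal length in pixels is half the picture's height over the tangent of half this angle, whatever the lens; pixels are square), "cx", "cy" (the principal point, pixels), "world_to_cam" (4x4, takes a point from world to camera coordinates). Camera axes: x right, y down, z forward; pixel columns grow to the right and rows downward; lengths in m; the calibration is good to about 2 mm. A picture is of the moment at which its call begins. There is no depth.
- env.finish_job(): hands the job in, once; it reports no verdict.
Trained networks look in a picture, given as the dict that the camera call returned (one of the last four; its "shot" number tells which), for a name from the list of things; names that differ only in an ending like _2 or _b are one class to them, and where a whole thing is asked for, a point or a joint stands for the part that bears it (a point fixed in the world has none). Each returns a list of dicts, best first, with "score" (0 to 1); they miss things now and then, are a little off and sometimes report something else, mostly with a low value. They report only what shows in the picture. A call takes as long as a camera call.
- env.look_for(query, picture): "at" ([column, row] in pixels, amid what is visible of it).
- env.outline_of(query, picture): "region" (384x512 bool, what is visible of it) and "at" ([column, row] in pixels, amid what is visible of it).
The state is a dict: "clock": time; "q": joint angles; "qvel": joint speeds; "joint_efforts": joint torques, N m; "tool_pos": TCP position; "tool_rot": TCP orientation; "ft_force": force on the tool from outside, world axes, zero at the start; "ft_torque": the same for the moment, N m; "width": finger opening in m.
Only numpy, scipy, OpenCV 4.12 (cv2) and the standard library are available. Lean on these libraries where they do the work, as an engineer would, in place of code of your own. Each camera call takes 0.05 s, during which the arm holds its last target. There are 200 camera calls.

### The job

The next wood blanks are to be cut one size longer: on the cutting jig with the broad flat stop plate, press the latch tab of the sliding stop down, keep it pressed while you slide the stop one notch away from the wooden saw guide, and let the tab spring back up so that the stop is locked in that next notch. Leave the other jig, the one with the round post, as it is.

Things in the scene. Friction and masses are not known exactly. Their poses are not given: they have to be found in the camera images.
- plate_tab (a point): Top centre of the latch tab to press: ribbed bright steel plate 40 x 40 mm, level, 66 mm above the bench when up. Dark steel cheeks stand before and behind it along the slide, 44 mm clear between them, tops 76 mm above the bench; its other two sides are open. Closed fingertips fit between the cheeks. z up, y along the slide away from the saw guide, x across towards the stop plate.
- plate_jig: The jig to set, fixed to the bench: plywood bed 125 x 300 x 10 mm, an aluminium rail 46 x 240 mm (top 38 mm up), dark steel sliding stop with a flat plate 66 mm wide (top 60 mm up) over the bed. Two wooden saw guide blocks (tops 55 mm up) at its -y end. Origin at bench height under the rail, midway between the outer notches; y along the rail away from the saw guide, z up.
- plate_stop (a joint): Position of the stop along the rail, m: 0, 0.05, 0.10, 0.15 are its four notches, counted away from the saw guide (black dots 50 mm apart on the rail). It starts in the second, 0.05. Tab up in a notch: locked, about 1 mm play. Tab down: slides with about 1 N of drag. Let the tab up within 8 mm of a notch and the spring draws the stop into it.
- plate_latch (a joint): How far that tab is pressed, m: 0 up, 0.013 fully down on a hard stop (its top then 53 mm above the bench). The spring takes 3.5 N to start and 6.5 N at the bottom. The stop is free to slide from 0.010 on. Released, the tab springs up, fully so only in a notch.
- post_tab (a point): Top centre of the latch tab of the other jig, which is the same but for its stop: an upright round steel post 20 mm thick instead of the flat plate. To be left alone.

How it is judged:
By the outcome, as a careful person would: the job done as asked, in the order asked, and still so for the second after the job is handed in, with the robot touching nothing.
It also fails if it takes over 29 s, if anything falls off the work surface, if the arm or the gripper's body presses on something with over 40 N, if the wrist force passes 120 N, or if a joint passes its speed limit or range.

## Working session

There is one attempt and no reset: what is moved stays moved. The work goes in short steps, Python scripts to look and compute and a tool call to move; the robot and the scene stay as the last step left them, time stands still between calls to the robot, and variables do not carry over. Pictures are saved under pics/ and viewed, about 8 in all and at most 12, crops included, and the job is handed in when it is done.

Besides the shell and the picture viewer there is one more tool, called as name(argument=value, ...) on one line, values as JSON. move_arm: Moves the arm, as the interface text tells. Its arguments: {"type":"object","properties":{"rows":{"type":"string"},"newtons":{"type":"number"}},"required":["rows"]}

```bash
mkdir -p pics
cat > h.py <<'E'
import numpy as np, cv2
from station import env
from scipy.spatial.transform import Rotation as R
def K(p): return 192/np.tan(np.radians(p["fov_y"])/2)
def at_z(p,uv,z):
    f=K(p);T=np.array(p["world_to_cam"]);Rm,t=T[:3,:3],T[:3,3]
    d=Rm.T@np.array([(uv[0]-p["cx"])/f,(uv[1]-p["cy"])/f,1]);c=-Rm.T@t
    return c+d*(z-c[2])/d[2]
def proj(p,X):
    T=np.array(p["world_to_cam"]);c=T[:3,:3]@np.array(X)+T[:3,3];f=K(p)
    return [f*c[0]/c[2]+p["cx"],f*c[1]/c[2]+p["cy"]]
E
python3 - <<'E'
from h import *
o=env.get_obs();print(o["clock"],o["tool_pos"],o["tool_rot"],o["ft_force"])
ims=[]
for n in("top","side"):
    p=env.snapshot(n);cv2.imwrite(f"pics/{n}0.png",p["frame"])
    for q,z in(("plate_tab",.066),("post_tab",.066),("plate_jig",.03),("plate_stop",.06)):
        for r in env.look_for(q,p)[:2]: print(n,q,round(r["score"],2),np.round(r["at"]),at_z(p,r["at"],z).round(3))
E
```

```text
0.0 [ 0.22487224 -0.44621529  0.23082369] [ 0.60175958  0.37100765  0.60240786 -0.37059883] [-0.17413071 -0.05546106  0.02172447]
top plate_tab 0.62 [163. 170.] [0.583 0.22  0.066]
top post_tab 0.65 [350. 217.] [ 0.487 -0.182  0.066]
top plate_jig 0.65 [184. 170.] [0.593 0.183 0.03 ]
top plate_stop 0.65 [173. 163.] [0.6   0.202 0.06 ]
side plate_tab 0.56 [264. 161.] [0.586 0.169 0.066]
side plate_tab 0.47 [261. 155.] [0.583 0.202 0.066]
side post_tab 0.84 [250. 256.] [ 0.487 -0.175  0.066]
side plate_jig 0.65 [264. 172.] [0.587 0.177 0.03 ]
side plate_stop 0.87 [267. 160.] [0.595 0.184 0.06 ]
```

View pics/top0.png

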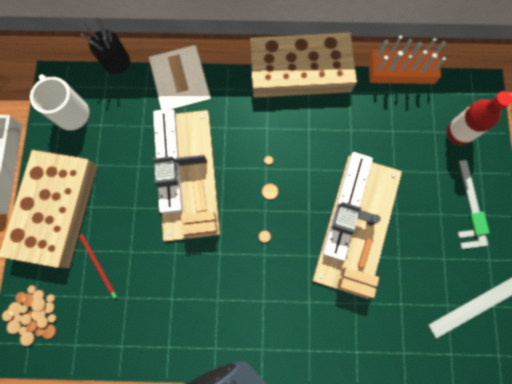

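View pics/side0.png

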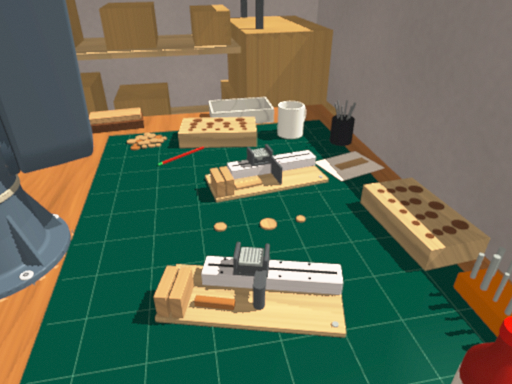

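Run:
```python
from h import *
o=env.get_obs();q=o["tool_rot"];M=R.from_quat(q,scalar_first=True).as_matrix();print(M.round(3))
p=env.snapshot("top");r=env.outline_of("plate_jig",p)[0];m=r["region"]
hsv=cv2.cvtColor(p["frame"],cv2.COLOR_BGR2HSV)
w=(m&(hsv[...,1]<45)&(hsv[...,2]>130)).astype(np.uint8)
for nm,mm,z in(("rail",w,.038),("bed",m.astype(np.uint8),.02)):
    v,u=np.nonzero(mm);P=np.array([at_z(p,x,z)[:2] for x in zip(u,v)],np.float32)
    b=cv2.minAreaRect(P);print(nm,mm.sum(),b,cv2.boxPoints(b).round(3).tolist())
```

```text
[[-0.     0.893  0.45 ]
 [ 0.     0.45  -0.893]
 [-1.    -0.    -0.   ]]Traceback (most recent call last):
  File "<stdin>", line 3, in <module>
IndexError: list index out of range
```

Run:
```python
from h import *
p=env.snapshot("top")
hsv=cv2.cvtColor(p["frame"],cv2.COLOR_BGR2HSV)
w=((hsv[...,1]<45)&(hsv[...,2]>130)).astype(np.uint8);k=np.zeros_like(w);k[109:216,148:184]=1;w&=k
n,l,s,c=cv2.connectedComponentsWithStats(w);print(s[1:][s[1:,4]>20])
v,u=np.nonzero(w);P=np.array([at_z(p,x,.038)[:2] for x in zip(u,v)],np.float32)
b=cv2.minAreaRect(P);print(b,cv2.boxPoints(b).round(3).tolist())
cv2.imwrite("pics/crop.png",cv2.resize(np.hstack([p["frame"][100:245,145:225],cv2.cvtColor(w*255,cv2.COLOR_GRAY2BGR)[100:245,145:225]]),None,fx=4,fy=4,interpolation=cv2.INTER_CUBIC))
```

```text
[[ 153  109   26   50 1075]
 [ 155  162   20   19  334]
 [ 158  169   24   45  552]]
((0.6153316497802734, 0.2237556278705597), (0.24611210823059082, 0.054369766265153885), 7.546850681304932) [[0.49000000953674316, 0.23499999940395355], [0.4970000088214874, 0.1809999942779541], [0.7409999966621399, 0.21299999952316284], [0.734000027179718, 0.2669999897480011]]
```

View pics/crop.png

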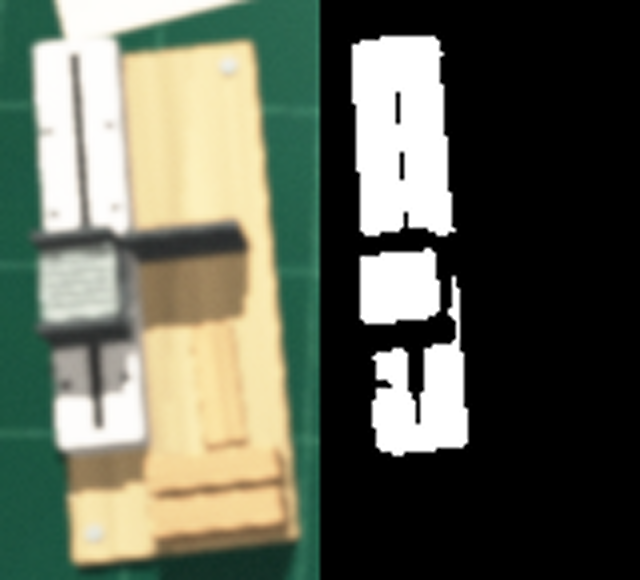

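move_arm(rows="0 50 -35 0 0 0 0;0 100 -70 0 0 0 0;0 150 -105 0 0 0 0;0 200 -140 0 0 0 0;0 250 -175 0 0 0 0")

```text
clock: 1.27
tool_pos: [0.3701, -0.1759, 0.2315]
tool_rot: [0.602, 0.371, 0.602, -0.371]
ft_force: [0.9, -0.5, -0.3]
width: 0.0003
```

move_arm(rows="0 50 -35 0 0 0 0;0 100 -70 0 0 0 0;0 150 -105 0 0 0 0;0 200 -140 0 0 0 0;0 250 -175 0 0 0 0")

```text
clock: 1.9
tool_pos: [0.5147, 0.0932, 0.2314]
tool_rot: [0.602, 0.371, 0.602, -0.371]
ft_force: [0.4, 0.1, -0.1]
width: 0.0002
```

```bash
cat >> h.py <<'E'
def delta(X,yaw):
    "shift mm and turn of the tool to put TCP at X, pointing down, tool y along yaw"
    o=env.get_obs();M=R.from_quat(o["tool_rot"],scalar_first=True).as_matrix()
    c,s=np.cos(yaw),np.sin(yaw);D=np.array([[0,c,s],[0,s,-c],[-1,0,0]])
    print("t",o["clock"],"pos",np.round(o["tool_pos"],4),"yaw",np.degrees(np.arctan2(M[1,1],M[0,1])).round(2),"F",np.round(o["ft_force"],2),"w",round(o["width"],4))
    print("shift",(M.T@(np.array(X)-o["tool_pos"])*1e3).round(1),"turn",R.from_matrix(M.T@D).as_rotvec().round(3))
E
python3 - <<'E'
from h import *
p=env.snapshot("top")
a,b=at_z(p,(153.3,110.5),.038),at_z(p,(159.3,212.5),.038);d=a-b;print(np.degrees(np.arctan2(d[1],d[0])),np.linalg.norm(d),a,b)
a,b=at_z(p,(208.3,110.5),.01),at_z(p,(219.3,235),.01);d=a-b;print(np.degrees(np.arctan2(d[1],d[0])),np.linalg.norm(d),a,b)
print("tab",at_z(p,(165,171.2),.066))
delta([.53,.22,.17],np.radians(5))
E
```

```text
7.796555219800271 0.2416172952563462 [0.73233646 0.26218307 0.038     ] [0.49295268 0.22940623 0.038     ]
7.665168551509892 0.30084578029296566 [0.74771333 0.1390036  0.01      ] [0.44955576 0.09887567 0.01      ]
tab [0.57923123 0.21633457 0.066     ]
t 1.95 pos [0.5169 0.0985 0.2306] yaw 26.92 F [-6.37  5.27 -3.87] w -0.0002
shift [  60.8   66.6 -102.3] turn [ 0.383 -0.002 -0.001]
```

move_arm(rows="15 36 -25 0.11 0 0 0;30 73 -50 0.22 0 0 0;48 110 -77 0.335 0 0 0;80 110 -77 0.335 0 0 0;80 110 -77 0.335 0 0 0")

```text
clock: 2.58
tool_pos: [0.5894, 0.1531, 0.1493]
tool_rot: [0.539, 0.448, 0.569, -0.43]
ft_force: [-0.7, 0.2, 0.3]
width: 0.0002
```

Run:
```python
from h import *
delta([.58,.217,.15],np.radians(7.7))
p=env.snapshot("wrist");F=p["frame"].copy()
for q in("plate_tab","plate_stop"):
    for r in env.look_for(q,p)[:2]: print(q,round(r["score"],2),np.round(r["at"]),at_z(p,r["at"],.066).round(4))
c,s=np.cos(np.radians(7.7)),np.sin(np.radians(7.7))
B=np.array([[c,s,0],[s,-c,0],[0,0,1]]) # cols: slide, across
u=[]
for a,b in((-20,-20),(-20,20),(20,20),(20,-20)):
    u.append(proj(p,[.5792+a/1e3*c+b/1e3*s,.2165+a/1e3*s-b/1e3*c,.066]))
cv2.polylines(F,[np.round(u).astype(int)],True,(0,0,255),1)
cv2.imwrite("pics/w1.png",F)
```

```text
t 2.575 pos [0.5894 0.1531 0.1493] yaw 13.19 F [-0.69  0.19  0.28] w 0.0002
shift [  2.4   5.4 -64.4] turn [ 0.096 -0.048  0.009]
plate_tab 0.73 [176. 183.] [0.5841 0.2215 0.066 ]
plate_stop 0.76 [191. 172.] [0.5955 0.211  0.066 ]
```

View pics/w1.png

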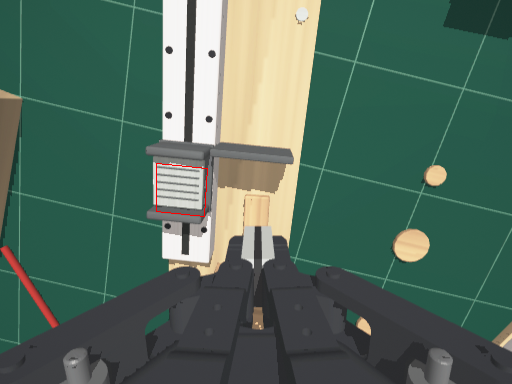

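move_arm(rows="2 5 -40 0.05 -0.02 0 0;2 5 -64 0.096 -0.048 0.009 0;2 5 -64 0.096 -0.048 0.009 0;2 5 -64 0.096 -0.048 0.009 0")

```text
clock: 3.22
tool_pos: [0.5946, 0.1592, 0.1526]
tool_rot: [0.542, 0.449, 0.569, -0.426]
ft_force: [0.0, 0.1, -1.1]
width: 0.0002
```

Run:
```python
from h import *
p=env.snapshot("wrist");F=p["frame"].copy()
for q in("plate_tab",):
    for r in env.look_for(q,p)[:2]: print(q,round(r["score"],2),np.round(r["at"]),at_z(p,r["at"],.066).round(4))
delta([.581,.218,.09],np.radians(7.7))
c,s=np.cos(np.radians(7.7)),np.sin(np.radians(7.7))
u=[proj(p,[.581+a/1e3*c+b/1e3*s,.218+a/1e3*s-b/1e3*c,.066]) for a,b in((-20,-20),(-20,20),(20,20),(20,-20))]
cv2.polylines(F,[np.round(u).astype(int)],True,(0,0,255),1)
cv2.imwrite("pics/w2.png",F)
```

```text
plate_tab 0.64 [184. 188.] [0.5863 0.2214 0.066 ]
t 3.325 pos [0.5946 0.1592 0.1525] yaw 13.59 F [ 0.8  -0.28 -0.21] w -0.0003
shift [ 65.4   0.5 -57.2] turn [ 0.103 -0.05   0.001]
```

View pics/w2.png

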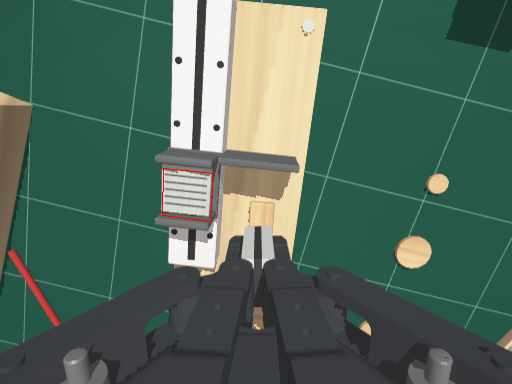

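Run:
```python
from h import *
o=env.get_obs();print(np.round(o["q"],3),np.round(o["qvel"],3))
M=R.from_quat(o["tool_rot"],scalar_first=True).as_matrix();print(M.round(3),np.degrees(np.arctan2(o["tool_pos"][1],o["tool_pos"][0])))
```

```text
[0.236 0.474 0.134 1.229 0.05  3.141] [-0.     0.    -0.001 -0.002  0.001 -0.   ]
[[-0.01   0.972  0.235]
 [ 0.049  0.235 -0.971]
 [-0.999  0.002 -0.05 ]] 14.989593557387458
```

move_arm(rows="0 0 0 -0.18 0 0 0;0 0 0 -0.36 0 0 0;0 0 0 -0.54 0 0 0;0 0 0 -0.72 0 0 0;0 0 0 -0.9 0 0 0")

```text
clock: 3.95
tool_pos: [0.5946, 0.1592, 0.1524]
tool_rot: [0.684, 0.166, 0.698, -0.134]
ft_force: [0.0, 0.2, 0.0]
width: -0.0004
```

move_arm(rows="0 0 0 -0.18 0 0 0;0 0 0 -0.36 0 0 0;0 0 0 -0.54 0 0 0;0 0 0 -0.72 0 0 0;0 0 0 -0.9 0 0 0")

```text
clock: 4.58
tool_pos: [0.5946, 0.1592, 0.1524]
tool_rot: [0.688, -0.148, 0.687, 0.183]
ft_force: [-0.2, 0.9, -0.2]
width: 0.0002
```

move_arm(rows="0 0 0 -0.18 0 0 0;0 0 0 -0.36 0 0 0;0 0 0 -0.54 0 0 0;0 0 0 -0.72 0 0 0;0 0 0 -0.9 0 0 0")

```text
clock: 5.2
tool_pos: [0.5946, 0.1592, 0.1524]
tool_rot: [0.555, -0.432, 0.539, 0.463]
ft_force: [0.3, -0.6, -0.9]
width: -0.0001
```

Run:
```python
from h import *
print(np.round(env.get_obs()["q"],3))
delta([.581,.218,.13],np.radians(187.7))
```

```text
[0.236 0.474 0.134 1.229 0.05  0.435]
t 5.2 pos [0.5946 0.1592 0.1524] yaw 168.66 F [ 0.26 -0.59 -0.9 ] w -0.0001
shift [25.3 24.5 53.9] turn [-0.333  0.048 -0.012]
```

move_arm(rows="12 12 27 -0.15 0.024 -0.006 0;24 24 54 -0.333 0.048 -0.012 0;24 24 54 -0.333 0.048 -0.012 0;24 24 54 -0.333 0.048 -0.012 0")

```text
clock: 5.7
tool_pos: [0.582, 0.2179, 0.1315]
tool_rot: [0.467, -0.531, 0.467, 0.531]
ft_force: [-0.1, -0.3, -1.0]
width: 0.0004
```

Run:
```python
from h import *
delta([.582,.219,.075],np.radians(187.7))
p=env.snapshot("wrist");q=env.snapshot("side")
cv2.imwrite("pics/w3.png",np.hstack([cv2.resize(p["frame"],(400,300)),cv2.resize(q["frame"][80:230,170:370],(400,300),interpolation=cv2.INTER_CUBIC)]))
```

```text
t 5.7 pos [0.582  0.2179 0.1315] yaw -172.72 F [-0.06 -0.34 -1.  ] w 0.0004
shift [56.5 -0.1  1.1] turn [-0.007  0.     0.   ]
```

View pics/w3.png

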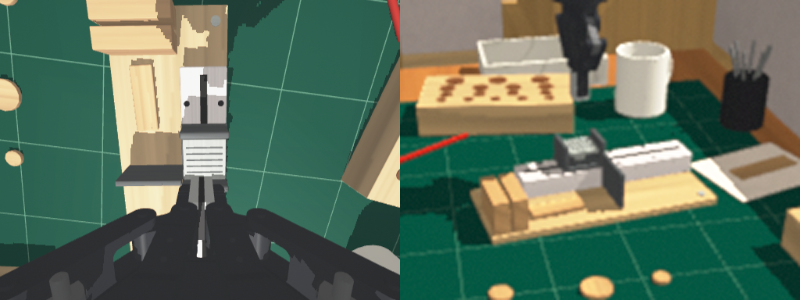

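move_arm(rows="20 0 1 -0.007 0 0 0;40 0 1 -0.007 0 0 0;56 0 1 -0.007 0 0 0;62 0 1 -0.007 0 0 0;62 0 1 -0.007 0 0 0")

```text
clock: 6.42
tool_pos: [0.5819, 0.2189, 0.0694]
tool_rot: [0.465, -0.533, 0.465, 0.533]
ft_force: [0.2, -0.8, 0.6]
width: 0.0003
```

move_arm(rows="4 0 0 0 0 0 0;8 0 0 0 0 0 0;12 0 0 0 0 0 0;15 0 0 0 0 0 0;15 0 0 0 0 0 0")

```text
clock: 7.05
tool_pos: [0.5819, 0.2193, 0.0543]
tool_rot: [-0.465, 0.533, -0.465, -0.533]
ft_force: [-0.3, -0.1, 5.6]
width: 0.0002
```

move_arm(rows="0.7 -4 0 0 0 0 0;0.7 -8 0 0 0 0 0;0.7 -12 0 0 0 0 0;0.7 -18 0 0 0 0 0;0.7 -24 0 0 0 0 0")

```text
clock: 7.68
tool_pos: [0.6058, 0.2225, 0.0538]
tool_rot: [0.465, -0.533, 0.465, 0.533]
ft_force: [-0.7, -0.4, 6.1]
width: 0.0002
```

move_arm(rows="0 -7 0 0 0 0 0;0 -14 0 0 0 0 0;0 -21 0 0 0 0 0;0 -28 0 0 0 0 0;0 -28 0 0 0 0 0")

```text
clock: 8.3
tool_pos: [0.6339, 0.2265, 0.0538]
tool_rot: [-0.465, 0.533, -0.464, -0.533]
ft_force: [0.3, 1.3, 4.7]
width: 0.0001
```

Run:
```python
from h import *
delta([.582+.05*.991,.219+.05*.134,.053],np.radians(187.7))
p=env.snapshot("wrist");q=env.snapshot("side");t=env.snapshot("top")
cv2.imwrite("pics/w4.png",np.hstack([cv2.resize(t["frame"][100:245,125:225],(400,580),interpolation=cv2.INTER_CUBIC),np.vstack([cv2.resize(p["frame"],(390,290)),cv2.resize(q["frame"][80:230,170:370],(390,290),interpolation=cv2.INTER_CUBIC)])]))
```

```text
t 8.3 pos [0.6339 0.2265 0.0538] yaw -172.22 F [0.27 1.35 4.73] w 0.0001
shift [ 0.8  2.4 -0.4] turn [0.001 0.001 0.001]
```

View pics/w4.png

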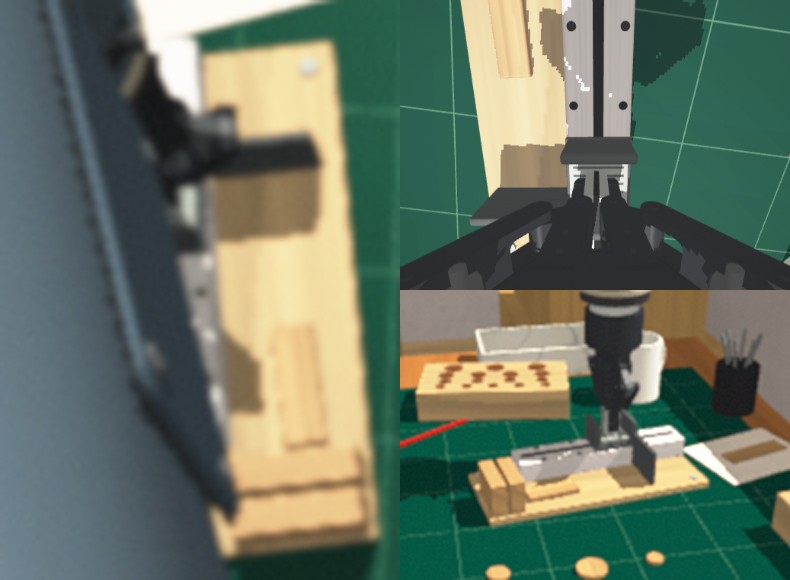

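move_arm(rows="-4 0 0 0 0 0 0;-8 0 0 0 0 0 0;-13 0 0 0 0 0 0;-25 0 0 0 0 0 0;-60 0 0 0 0 0 0")

```text
clock: 9.07
tool_pos: [0.6321, 0.2256, 0.113]
tool_rot: [0.464, -0.532, 0.466, 0.533]
ft_force: [0.5, -0.4, 0.1]
width: 0.0
```

move_arm(rows="-50 40 0 0 0 0 0;-80 100 0 0 0 0 0;-80 160 0 0 0 0 0;-80 220 0 0 0 0 0;-80 220 0 0 0 0 0")

```text
clock: 9.7
tool_pos: [0.4112, 0.1952, 0.1941]
tool_rot: [0.464, -0.533, 0.465, 0.533]
ft_force: [0.3, 1.2, 0.2]
width: 0.0001
```

Run:
```python
from h import *
delta([.582+.05*.991,.219+.05*.134,.053],np.radians(187.7))
p=env.snapshot("wrist");q=env.snapshot("side");t=env.snapshot("top")
for n,s in(("top",t),("side",q)):
    for r in env.look_for("plate_tab",s)[:2]: print(n,round(r["score"],2),np.round(r["at"]),at_z(s,r["at"],.066).round(3))
cv2.imwrite("pics/w5.png",np.hstack([cv2.resize(t["frame"][100:245,145:225],(320,580),interpolation=cv2.INTER_CUBIC),np.vstack([cv2.resize(p["frame"],(390,290)),cv2.resize(q["frame"][110:210,190:340],(390,290),interpolation=cv2.INTER_CUBIC)])]))
```

```text
t 9.7 pos [0.4112 0.1952 0.1941] yaw -172.16 F [0.3  1.17 0.15] w 0.0001
shift [ 1.408e+02 -2.227e+02  2.000e-01] turn [ 0.003 -0.    -0.001]
top 0.65 [163. 147.] [0.635 0.224 0.066]
```

View pics/w5.png

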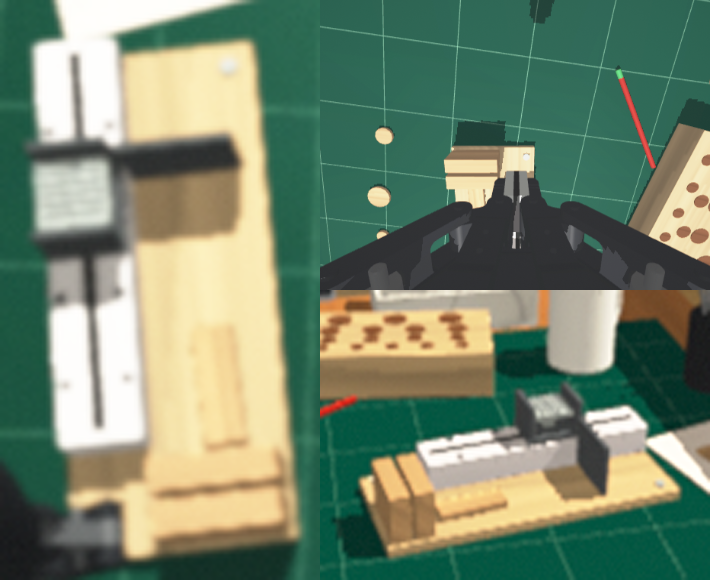

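Run:
```python
from h import *
t=env.snapshot("top");a=cv2.imread("pics/top0.png")
f=lambda i:cv2.resize(i,None,fx=4,fy=4,interpolation=cv2.INTER_CUBIC)
for nm,(v0,v1,u0,u1) in(("cheeks+tab",(156,187,154,178)),("plate",(153,172,180,208))):
    m=cv2.matchTemplate(f(t["frame"][115:187,145:215]),f(a[v0:v1,u0:u1]),cv2.TM_CCOEFF_NORMED);_,s,_,l=cv2.minMaxLoc(m)
    d=np.array([145+l[0]/4-u0,115+l[1]/4-v0]);c=np.array([(u0+u1)/2,(v0+v1)/2])
    D=at_z(t,c+d,.066)-at_z(t,c,.066);print(nm,round(s,3),d,D.round(4),np.linalg.norm(D))
s=env.snapshot("side");b=cv2.imread("pics/side0.png");T=lambda i:cv2.resize(i,None,fx=4,fy=4,interpolation=cv2.INTER_CUBIC)
A=[.580,.217,.066]
for nm,k in(("before",b),("now",s["frame"])):
    X=np.array(A)+(0 if nm=="before" else .05)*np.array([.991,.134,0]);u=np.round(proj(s,X)).astype(int)
    c=T(k[u[1]-22:u[1]+22,u[0]-28:u[0]+28]);c=cv2.resize(c,(390,306));cv2.imwrite(f"pics/_{nm}.png",c)
cv2.imwrite("pics/cmp.png",np.hstack([cv2.imread("pics/_before.png"),cv2.imread("pics/_now.png")]))
```

```text
cheeks+tab 0.981 [ -1.5 -22.5] [0.051  0.0071 0.    ] 0.05154370048312965
plate 0.991 [ -2.  -21.5] [0.0492 0.0074 0.    ] 0.04977168786201366
```

View pics/cmp.png

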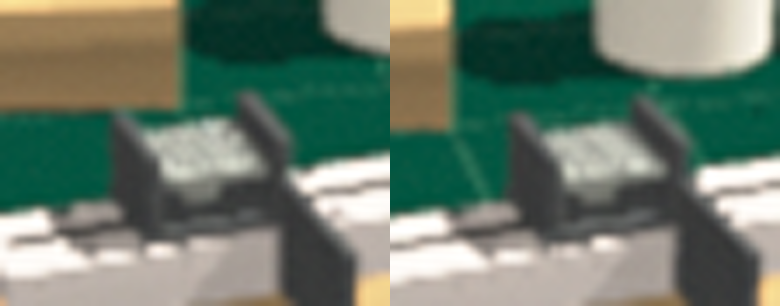

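The stop has moved 50 mm, and the tab stands at the same height between the cheeks as before. The arm is clear.

```bash
python3 -c "
from station import env
print(env.finish_job())"
```

```text
the job is handed in; nothing more can be done
None
```

The sliding stop on the flat-plate jig is now one notch farther from the saw guide (second to third), and the job is handed in. With the fingers closed I pressed the latch tab to 12 mm, measured with about 6 N. I kept it pressed while sliding the stop along the rail, then lifted straight up so the tab could spring back.

**Position:** matching the top pictures from before and after gave a shift of 49.8 mm for the plate and 51.5 mm for the tab and cheeks. The target was 50 mm; the two readings differ by 1.8 mm, less than one camera pixel.

**Latch:** in the side picture the tab stands as high between its cheeks as it did at the start, so it appears locked in the notch. I judged this by eye and did not test it with a push.

**Arm:** it ended clear of everything at about 9.8 s, well under the 29 s limit, and the forces I read stayed below 10 N. The first approach stopped short at the last joint's limit, so I gave the tool a half turn before pressing.

**Other jig:** I did not touch the one with the round post.

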